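# Slide a parts carton home between freshly glued rails

## Robot

A 6-joint arm with a two-finger parallel gripper is mounted at the origin on the work surface. World frame = base frame: x ahead of the robot, y to its left, z up, the work surface at z = 0. Lengths are in mm, angles in rad, forces in N, time in s.
With the tool pointing down it reaches from about 275 to 750 mm from the base axis. Payload 10.2 kg.
Tool frame: the origin (TCP) lies between the finger pads; the fingertips stand 11 mm ahead of it and the grasp point (between the pads) lies 8 mm behind it; z points along the fingers, y is the line along which they close (so a half turn about z gives the same grasp; the last joint's range is limited). The gripper opens to 85 mm and grips with 20 to 120 N. Pads are 22 mm wide; open, the fingers measure 114 mm over their backs; the gripper's body (76 mm by 85 mm) begins 54 mm behind the grasp point. The pads swing forward as they close: fully open they stand 13 mm farther back than shut.
Start: joints at [-1.544, 0.313, 1.498, -0, 1.331, -0.223], TCP at [129.772, -508.714, 204.294] pointing down, gripper open.
Joint ranges: [-2.94, 2.94], [-0.97, 2.17], [0.19, 2.56], [-1.23, 4.37], [0.02, 3.11], [-2.88, 2.88]. Speed limits (rad/s): [2.39, 2.39, 3.01, 3.14, 3.14, 3.14].

## Interface

Orientations are given as a unit quaternion [w, x, y, z].
In Python, from rig import sense, eyes, finish_job gives the robot as it stands.
- The arm moves only by the shell command python3 -m jog 'ROWS' [FORCE]. ROWS is JSON, a list of rows, each a list of 7 numbers: the shift along the tool's x, y, z in m, then the turn, a rotation vector about the tool's x, y, z in rad, then the finger opening in m, from 0 to 0.0854. In form: [[dx, dy, dz, rx, ry, rz, gripper], ...]. A call has 1 to 5 rows; each row shifts and turns the commanded pose from where the row before left it, along the tool's axes as they then stand; what a row does not reach is not made up. A row lasts 1/10 s, in which the tool goes at most 50 mm and 8.59 degrees, less where a joint would pass 70% of its speed; a pose out of reach is approached as far as the arm can. A call is refused whole if a number of a shift passes 0.05 or a number of a turn 0.15, either way. A call with a gripper value outside its range is refused whole. The fingers move at their own pace and stop on an object; FORCE is the grip in N (left out, the last holds). Time passes only in rows, so rows that do not move let the fingers close. It gives the time, the measured TCP pose, the force, the opening and the grip force at its end, in the units of the state.
- sense(): the state, without advancing time (a new reading comes with each control period).
- eyes.capture(name): name is "scene" or "top" or "wrist"; returns the picture (400x640x3 uint8, red, green, blue); there is no depth.
- eyes.calibration(name): a dict with "fx", "fy", "cx", "cy" (pixels), "cam_to_world" (4x4, takes a point from camera to world coordinates); the wrist camera has in their place "mount" (4x4, takes a point from camera to tool coordinates, whose origin is the TCP and whose axes are the flange's). Camera axes: x right, y down, z forward; pixel columns grow to the right and rows downward; lengths in mm; the calibration is good to about 2 mm. A picture is of the moment at which its call begins: read the wrist's pose just before it. calibration takes no time and is no camera call.
- finish_job(): hands the job in; it is judged then, once.
The state is a dict: "time_s": time; "joints": joint angles; "dq": joint speeds; "tau": joint torques, N m; "eef_pos": TCP position; "ee_rot": TCP orientation; "force": force on the tool from outside, world axes, zero at the start; "wrist_torque": the same for the moment, N m; "grip_width": opening from 0.0 (shut) to 1.0 (fully open); "grip_force": force on a finger pad.
Only numpy, scipy, OpenCV 4.12 (cv2) and the standard library are available. Lean on these libraries where they do the work, as an engineer would, in place of code of your own. Each camera call takes 0.05 s, during which the arm holds its last target. There are 200 camera calls.

## Task

On the plywood board, the two low aluminium guide rails have just been glued down and the glue is still wet. Push the cardboard parts carton across the board and down the lane between the rails until it sits fully home against the wooden end stop, square in the lane, without the carton or the robot ever touching either rail. Only push it with the fingers: do not pinch, lift or tip it, leave everything else where it is, and finish with the hand clear.

Things in the scene. Friction and masses are not known exactly. Their poses are not given: they have to be found in the camera images.
- carton: closed cardboard carton, 100 long (its own x) x 90 wide (its y) x 55 high mm, about 0.45 kg, with a paper tape strip over its top along its x; origin: centre of its underside; x points roughly down the lane. It starts standing flat on the board, in front of the lane mouth, up to 16 mm to one side of the lane's middle line and turned up to 0.2 rad from it.
- rack: fixed plywood board, 460 (x) x 300 (y) x 12 mm thick, flat on the bench; position and yaw vary. Origin: centre of its underside; x runs along the lane's middle line in the pushing direction (roughly world +y), z up. The lane between the rails is 110 mm wide (y -55 to +55 mm), x from -20 mm (mouth) to +200 mm (stop). Before the mouth (x -230 to -20) the board is bare but for the carton.
- lane_mouth (a point): point on the board's top, on the lane's middle line, level with the near ends of the rails; axes as the board's.
- lane_end (a point): point on the board's top, on the lane's middle line, at the face of the fixed dark wooden end stop (134 wide, 30 mm high above the board, 16 mm thick) that closes the lane; axes as the board's. With the carton home, its origin is 50 mm before this point.
- rail_left: fixed aluminium guide rail on the board's +y side, 220 long (x) x 12 wide (y) x 18 mm high; stands on the board, top 30 mm above the bench; origin: centre of its underside, at x = 90, y = +61, z = 12 mm of the board; its axes are parallel to the board's. Must not be touched.
- rail_right: the same rail on the board's -y side, origin at x = 90, y = -61, z = 12 mm of the board. Must not be touched.
- jar: bystander: white jar, 38 mm across, 50 mm high, standing on the board outside the left rail; origin: centre of its underside. Leave alone.
- hub: bystander: aluminium wheel hub, 48 mm across, 66 mm high, standing on the board outside the right rail; origin: centre of its underside. Leave alone.
- bearing: bystander: steel bearing ring, 42 mm across, 12 mm high, lying on the board outside the right rail near the mouth; origin: centre of its underside. Leave alone.
- mug: bystander: white mug, 80 mm across, 90 mm high, on the bench to the robot's left; origin: centre of its underside. Leave alone.
- oil: bystander: grey oil bottle, 52 mm across, 150 mm high, on the bench to the robot's left; origin: centre of its underside. Leave alone.
- wrench: bystander: steel wrench lying on the bench to the robot's right; origin: on its underside, near the middle. Leave alone.
- driver: bystander: screwdriver lying on the bench to the robot's right; origin: on its underside, near the middle. Leave alone.
Mind the look-alikes: they are no part of the job. Leave any purple or yellow look-alike of the carton alone.

How it is judged (in metres and radians):
On the way:
1. the carton is in the lane between the rails (x of carton in the frame of rack above 0.03 m).
At the end, for the whole second after the job is handed in: the carton stands flat and at rest on the board, within 5 mm of the end stop, within 10 mm of the lane's middle line and square to the lane within 0.1 rad (x of carton in the frame of rack above 0.145 m and y of carton in the frame of rack between -0.01 and 0.01 m and angle between the x axis of carton and the x axis of rack, either way round below 0.1 rad and angle between carton's own z axis and vertical below 0.05 rad and z of carton in the frame of rack below 0.016 m and linear speed of carton below 0.01 m/s); the robot touches nothing.
It fails at once if the carton touches a rail (contact force between carton and rail_left above 0.2 N or contact force between carton and rail_right above 0.2 N).
It fails at once if the robot touches a rail (contact force between any of the arm, the fingers and rail_left above 0.2 N or contact force between any of the arm, the fingers and rail_right above 0.2 N).
It fails at once if the carton is lifted more than 6 mm or tipped more than 0.12 rad (z of carton in the frame of rack above 0.018 m or angle between carton's own z axis and vertical above 0.12 rad).
It fails at once if another thing is moved more than 15 mm (distance of any of jar, hub, bearing, mug, oil, wrench, driver from where it was at the start of the episode above 0.015 m).
It also fails if it takes over 64 s, if anything falls off the work surface, if the arm or the gripper's body presses on something with over 40 N, if the wrist force passes 120 N, or if a joint passes its speed limit or range.

## Working session

There is one attempt and no reset: what is moved stays moved. The work goes in short steps, Python scripts to look and compute and a shell command to move; the robot and the scene stay as the last step left them, time stands still between calls to the robot, and variables do not carry over. Pictures are saved under pics/ and viewed, at most 11 in all, crops included, and the job is handed in when it is done.

```bash
mkdir -p pics; ls; python3 - <<'E'
from rig import sense, eyes
import cv2
s=sense();print(s)
for n in("top","scene"):
    cv2.imwrite(f"pics/{n}0.png",eyes.capture(n)[:,:,::-1])
    c=eyes.calibration(n);print(n,c)
print(eyes.calibration("wrist"))
E
```

```text
pics
{'time_s': 0.0, 'joints': array([-1.54441505e+00,  3.13492295e-01,  1.49846113e+00,  2.60919050e-05,
        1.33101375e+00, -2.23373687e-01]), 'dq': array([ 1.27899814e-03,  1.65699505e-04,  8.02910005e-04, -1.37759506e-03,
        2.98729595e-03,  3.82512016e-05]), 'tau': array([ 5.18978140e-04, -4.12269294e+01, -2.59742779e+01, -1.83358225e-04,
        4.14496768e-03,  6.50595631e-07]), 'eef_pos': array([ 129.76294118, -508.39811001,  203.70441379]), 'ee_rot': array([-6.82687536e-04,  9.92213088e-01,  1.24550056e-01,  8.01927124e-05]), 'force': array([ 0.11967659,  0.29700662, -0.52986897]), 'wrist_torque': array([-0.03703216, -0.02918892, -0.04816665]), 'grip_force': 0.0, 'grip_width': 0.9987175172135623}
top {'fx': 452.3773082167573, 'fy': 452.3773082167573, 'cx': 315.4166660377289, 'cy': 196.47321529574825, 'cam_to_world': array([[-1.28284705e-02, -9.97563629e-01,  6.85728578e-02,
         3.21646495e+02],
       [-9.99861271e-01,  1.35261865e-02,  9.72018529e-03,
        -5.08877450e+01],
       [-1.06240326e-02, -6.84386496e-02, -9.97598758e-01,
         1.65753465e+03],
[... 307 characters left out ...]
97091564e-01,  3.02558904e-01, -3.22001297e-01,
         3.54799221e+02],
       [ 8.33651701e-03, -7.40226310e-01, -6.72306116e-01,
         9.08266206e+02],
       [ 0.00000000e+00,  0.00000000e+00,  0.00000000e+00,
         1.00000000e+00]])}
{'fx': 352.45066010103807, 'fy': 352.45066010103807, 'cx': 321.98751074723924, 'cy': 195.1561052664456, 'mount': array([[-5.05744956e-04, -9.58932368e-01, -2.83634375e-01,
         7.14356966e+01],
       [ 9.99999871e-01, -4.72361008e-04, -1.86093914e-04,
         1.11678134e-01],
       [ 4.44736588e-05, -2.83634432e-01,  9.58932483e-01,
        -1.68752795e+02],
       [ 0.00000000e+00,  0.00000000e+00,  0.00000000e+00,
         1.00000000e+00]])}
```

View pics/top0.png

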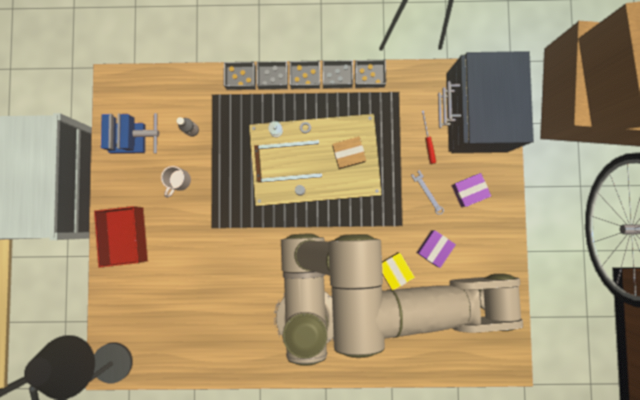

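View pics/scene0.png

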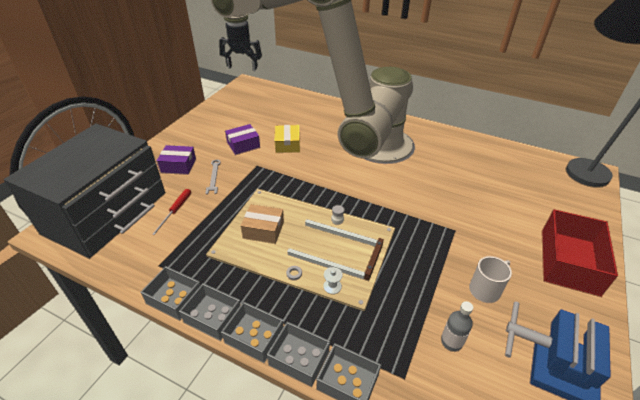

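The top view shows the board at about x 250–382, y 115–206 px, with the carton at (349,152) right of the rail mouths and the stop at (257,163). The scene view agrees. The purple and yellow boxes are decoys off the board.

```bash
cat > h.py <<'E'
import numpy as np, cv2
from rig import sense, eyes
from scipy.spatial.transform import Rotation as Ro
def pose():
    s=sense(); q=s["ee_rot"]; return np.array(s["eef_pos"]), Ro.from_quat([q[1],q[2],q[3],q[0]]).as_matrix(), s
def cam(n):
    c=eyes.calibration(n)
    if n!="wrist": return c, c["cam_to_world"]
    p,R,_=pose(); T=np.eye(4); T[:3,:3]=R; T[:3,3]=p
    return c, T@c["mount"]
def onplane(c,T,uv,z):
    uv=np.atleast_2d(np.array(uv,float))
    d=np.c_[(uv[:,0]-c["cx"])/c["fx"],(uv[:,1]-c["cy"])/c["fy"],np.ones(len(uv))]@T[:3,:3].T
    return T[:3,3]+d*((z-T[2,3])/d[:,2])[:,None]
def goto(x,y,z,yaw):
    p,R,s=pose(); a=np.arctan2(R[1,0],R[0,0])
    print("t",round(s["time_s"],2),"tcp",p.round(1),"yaw",round(a,3),"F",s["force"].round(1),"tool z",R[:,2].round(3))
    print("shift tool mm",(R.T@(np.array([x,y,z])-p)).round(1),"turn rz",round(-(yaw-a),3))
E
python3 - <<'E'
from h import *
c,T=cam("top")
b=onplane(c,T,[(250,125),(376,114),(382,195),(256,206)],12)
print(b.round(0), b.mean(0), [np.linalg.norm(b[i]-b[i-1]).round() for i in range(4)])
print(onplane(c,T,[(349,152)],67))
goto(410,-90,400,1.5)
E
```

```text
[[ 703.  203.   12.]
 [ 737. -262.   12.]
 [ 437. -277.   12.]
 [ 403.  182.   12.]] [569.68574948 -38.50517783  12.        ] [np.float64(300.0), np.float64(467.0), np.float64(300.0), np.float64(461.0)]
[[ 587.40034187 -156.48407671   67.        ]]
t 0.1 tcp [ 129.8 -508.4  203.8] yaw 0.25 F [-0.6  0.6 -0.3] tool z [-0.     0.001 -1.   ]
shift tool mm [ 375.  -336.4 -195.7] turn rz -1.25
```

```bash
python3 -m jog '[[0.03,0.005,-0.02,0,0,-0.1,0.05],[0.045,0.005,-0.02,0,0,-0.11,0.05],[0.045,0.005,-0.02,0,0,-0.11,0.05],[0.045,0.005,-0.02,0,0,-0.11,0.05],[0.045,0.005,-0.02,0,0,-0.11,0.05]]'; python3 -m jog '[[0.045,0.005,0,0,0,-0.11,0.05],[0.045,0.005,0,0,0,-0.11,0.05],[0.045,0.005,0,0,0,-0.11,0.05],[0.045,0.005,0,0,0,-0.11,0.05],[0.045,0.005,0,0,0,-0.11,0.05]]'; python3 -c "
from h import *
goto(575,-110,300,1.645)"
```

```text
time_s: 0.6
eef_pos: [326.8, -434.5, 304.6]
ee_rot: [-0.0, 0.922, 0.387, 0.0]
force: [0.4, -0.2, -0.9]
grip_width: 0.582
grip_force: 0.0
time_s: 1.1
eef_pos: [465.4, -258.7, 303.7]
ee_rot: [-0.0, 0.782, 0.623, -0.0]
force: [-0.1, -1.0, -0.2]
grip_width: 0.588
grip_force: 0.0
t 1.1 tcp [ 465.4 -258.7  303.7] yaw 1.344 F [-0.1 -1.  -0.2] tool z [-0.001  0.001 -1.   ]
shift tool mm [169.5  73.5   3.7] turn rz -0.301
```

```bash
python3 -m jog '[[0.045,0.02,0,0,0,-0.1,0.05],[0.042,0.025,0,0,0,-0.1,0.05],[0.04,0.028,0,0,0,-0.1,0.05],[0.032,0.025,0,0,0,0,0.05],[0,0,0,0,0,0,0.05]]'; python3 - <<'E'
from h import *
goto(575,-110,300,1.645)
c,T=cam("wrist"); im=eyes.capture("wrist"); np.save("w1T.npy",T)
cv2.imwrite("pics/w1.png",im[:,:,::-1])
E
```

```text
time_s: 1.6
eef_pos: [578.1, -106.0, 303.4]
ee_rot: [-0.001, 0.68, 0.733, 0.0]
force: [-0.8, -0.7, 0.3]
grip_width: 0.583
grip_force: 0.0
t 1.6 tcp [ 578.1 -106.   303.4] yaw 1.645 F [-0.8 -0.7  0.3] tool z [-0.001  0.001 -1.   ]
shift tool mm [-3.8 -3.4  3.4] turn rz 0.0
```

View pics/w1.png

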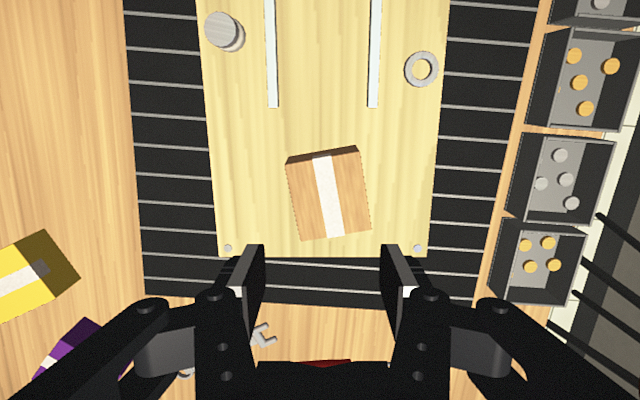

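The wrist view shows the rails' near ends at about (273,107) and (373,107), and the carton top at about (286–371,152–240), with its nose turned left (+yaw). I'll measure both by mask.

```bash
cat >> h.py <<'E'
def wrap(a): return (a+np.pi/2)%np.pi-np.pi/2
def ang(a): return np.arctan2(a[1],a[0])
def rails(im,c,T,v0,v1,ul,ur):
    """rail tops (white) -> lane yaw, two rail centre points, from rows v0..v1, columns ranges"""
    hsv=cv2.cvtColor(im,cv2.COLOR_RGB2HSV); m=(hsv[...,1]<60)&(hsv[...,2]>170)
    out=[]
    for a,b in(ul,ur):
        r,k=np.nonzero(m[v0:v1,a:b]); pts=onplane(c,T,np.c_[k+a,r+v0],30)[:,:2]
        ctr=pts.mean(0); d=np.linalg.svd(pts-ctr,full_matrices=False)[2][0]; d*=np.sign(d[1])
        s=(pts-ctr)@d; n=(pts-ctr)@np.array([-d[1],d[0]])
        out.append((ctr,d,s.min(),s.max(),np.ptp(n),len(pts)))
    return out
def carton(im,c,T,z=67):
    """top face by the cardboard hue + tape"""
    hsv=cv2.cvtColor(im,cv2.COLOR_RGB2HSV)
    return hsv
E
python3 - <<'E'
from h import *
im=cv2.imread("pics/w1.png")[:,:,::-1].copy(); T=np.load("w1T.npy"); c=eyes.calibration("wrist")
for o in rails(im,c,T,5,125,(255,290),(355,388)): print(o, o[0]+o[1]*o[2],ang(o[1]))
hsv=cv2.cvtColor(im,cv2.COLOR_RGB2HSV)
for p in [(300,200),(350,190),(325,200),(300,157),(250,180),(400,200),(330,130)]: print(p,hsv[p[1],p[0]],im[p[1],p[0]])
E
```

```text
(array([508.94927982,   0.76402956]), array([-0.0741385 ,  0.99724795]), np.float64(-58.0422334913872), np.float64(53.7583959497674), np.float64(12.18012933359826), 1072) [513.25244381 -57.11846907] 1.6450029102274202
(array([630.2716676 ,   9.46822436]), array([-0.07290499,  0.99733889]), np.float64(-57.777284295123), np.float64(54.00797698159888), np.float64(11.906962145804775), 1039) [634.48391987 -48.15530826] 1.643766054047713
(300, 200) [ 17 115 232] [232 188 127]
(350, 190) [ 18 113 237] [237 194 132]
(325, 200) [ 24  10 253] [253 251 243]
(300, 157) [ 14 123  91] [91 67 47]
(250, 180) [ 25  81 247] [247 234 169]
(400, 200) [ 24  83 245] [245 230 165]
(330, 130) [ 24  94 235] [235 218 148]
```

```bash
python3 - <<'E'
s=open('h.py').read(); i=s.index('def carton'); s=s[:i]+'''Y=1.6444; MOUTH=np.array([573.9,-52.6]); D=np.array([np.cos(Y),np.sin(Y)]); N=np.array([-D[1],D[0]])
def toboard(p): q=np.asarray(p)[...,:2]-MOUTH; return np.stack([q@D-20,q@N],-1)
def toworld(x,y): return MOUTH+(x+20)*D+y*N
def carton(im,c,T,roi,dbg=None):
    u0,v0,u1,v1=roi; sub=im[v0:v1,u0:u1]; h=cv2.cvtColor(sub,cv2.COLOR_RGB2HSV)
    m=((h[...,0]<22)&(h[...,1]>60)&(h[...,2]>165)).astype(np.uint8)
    m=cv2.morphologyEx(m,cv2.MORPH_OPEN,np.ones((3,3)))
    n,l,st,_=cv2.connectedComponentsWithStats(m)
    m=np.isin(l,[k for k in range(1,n) if st[k,4]>300]).astype(np.uint8)
    pts=np.argwhere(m)[:,::-1]+[u0,v0]
    P=toboard(onplane(c,T,pts,67)).astype(np.float32)
    (cx,cy),(w,hh),a=cv2.minAreaRect(P); a=np.radians(a)
    a=(a+np.pi/4)%(np.pi/2)-np.pi/4
    print("carton board x %.1f y %.1f yaw %.3f size %.1f x %.1f"%(cx,cy,a,w,hh))
    if dbg: o=sub.copy(); o[m==0]//=3; cv2.imwrite(dbg,o[:,:,::-1])
'''
open('h.py','w').write(s)
E
python3 - <<'E'
from h import *
im=cv2.imread("pics/w1.png")[:,:,::-1].copy(); T=np.load("w1T.npy"); c=eyes.calibration("wrist")
carton(im,c,T,(270,135,390,243),"pics/m.png")
E
```

```text
carton board x -124.8 y -7.0 yaw 0.179 size 99.3 x 90.4
```

The carton measures 99 x 90 mm at board (-125, -7), yaw 0.18, which matches its given size. I'll go behind it, in line with its own axis.

```bash
python3 -c "
from h import *
w=toworld(-125-92*np.cos(.179),-7-92*np.sin(.179));print(w)
goto(*w,45,Y+.179)"
```

```text
[ 611.59563491 -245.88132705]
t 1.65 tcp [ 577.2 -108.1  303.5] yaw 1.643 F [-0.5 -0.1  0.4] tool z [-0.001  0.001 -1.   ]
shift tool mm [-140.1   24.6  258.4] turn rz -0.18
```

```bash
python3 -m jog '[[-0.035,0.006,0.02,0,0,0,0.05],[-0.035,0.006,0.02,0,0,0,0.05],[-0.035,0.006,0.02,0,0,0,0.05],[-0.035,0.006,0.02,0,0,0,0.05],[0,0,0,0,0,-0.09,0.05]]'; python3 -m jog '[[0,0,0.04,0,0,-0.09,0.05],[0,0,0.045,0,0,0,0.05],[0,0,0.045,0,0,0,0.05],[0,0,0.03,0,0,0,0.05],[0,0,0,0,0,0,0.05]]' >/dev/null; python3 -c "
from h import *
w=toworld(-125-92*np.cos(.179),-7-92*np.sin(.179))
goto(*w,45,Y+.179)"
```

```text
time_s: 2.15
eef_pos: [608.2, -252.7, 219.7]
ee_rot: [-0.003, 0.65, 0.76, -0.001]
force: [0.9, 0.7, -0.4]
grip_width: 0.586
grip_force: 0.0
t 2.65 tcp [ 607.2 -247.7   59.7] yaw 1.818 F [-0.9 -0.2  0.7] tool z [-0.008  0.005 -1.   ]
shift tool mm [ 0.6  4.8 14.7] turn rz -0.005
```

```bash
python3 -m jog '[[0.001,0.005,0.008,0,0,-0.005,0.05],[0,0,0.006,0,0,0,0.05],[0,0,0,0,0,0,0.05]]' ; python3 - <<'E'
from h import *
w=toworld(-125-92*np.cos(.179),-7-92*np.sin(.179))
goto(*w,45,Y+.179)
c,T=cam("wrist"); im=eyes.capture("wrist")
cv2.imwrite("pics/w2.png",im[:,:,::-1])
E
```

```text
time_s: 2.95
eef_pos: [615.0, -246.0, 50.8]
ee_rot: [0.0, 0.612, 0.791, 0.0]
force: [-0.1, 0.3, 0.0]
grip_width: 0.585
grip_force: 0.0
t 2.95 tcp [ 615.  -246.    50.8] yaw 1.825 F [-0.1  0.3  0. ] tool z [ 0.001 -0.    -1.   ]
shift tool mm [ 1.  -3.2  5.8] turn rz 0.001
```

View pics/w2.png

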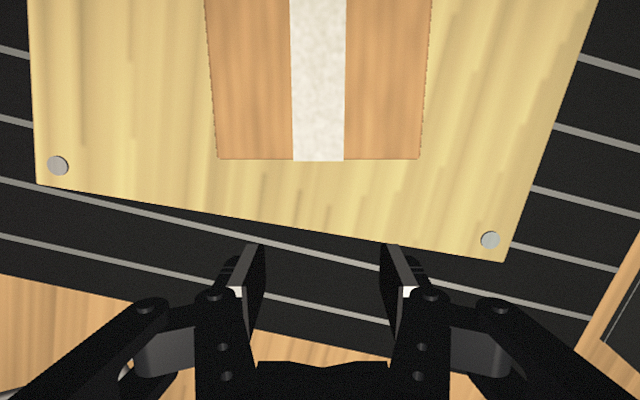

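The carton's rear edge is at v≈158, spanning u 217–421. It is parallel to the fingers and centred between them (319 against 322). I'll close in slowly.

```bash
python3 -m jog '[[0.006,-0.002,0.003,0,0,0,0.05],[0.008,0,0,0,0,0,0.05],[0.006,0,0,0,0,0,0.05],[0.003,0,0,0,0,0,0.05],[0,0,0,0,0,0,0.05]]';  python3 -m jog '[[0.003,0,0,0,0,0,0.05],[0.003,0,0,0,0,0,0.05],[0.002,0,0,0,0,0,0.05],[0,0,0,0,0,0,0.05]]'; python3 - <<'E'
from h import *
goto(600,-200,46,Y+.179)
c,T=cam("wrist"); im=eyes.capture("wrist")
carton(im,c,T,(150,0,500,230),"pics/m.png")
p,R,_=pose(); print("tool on board",toboard(p))
E
```

```text
time_s: 3.5
eef_pos: [607.1, -223.5, 47.6]
ee_rot: [0.0, 0.612, 0.791, 0.0]
force: [-0.2, 0.5, -0.1]
grip_width: 0.586
grip_force: 0.0
time_s: 3.9
eef_pos: [605.0, -216.1, 47.3]
ee_rot: [-0.0, 0.612, 0.791, 0.0]
force: [0.7, 0.8, 0.6]
grip_width: 0.587
grip_force: 0.0
t 3.9 tcp [ 605.  -216.1   47.3] yaw 1.825 F [0.7 0.8 0.6] tool z [-0.  0. -1.]
shift tool mm [16.8 -0.8  1.3] turn rz 0.002
carton board x -127.7 y -8.9 yaw 0.180 size 93.2 x 158.4
tool on board [-185.47443544  -18.99109423]
```

```bash
sed -i 's/h\[...,0\]<22)&(h\[...,1\]>60)/h[...,0]<21)\&(h[...,1]>98)/' h.py; cat >> h.py <<'E'
    # rear face centre from the rect (front may be out of view)
    b=cv2.boxPoints(((cx,cy),(w,hh),np.degrees(a)) if abs(np.cos(a))>2 else cv2.minAreaRect(P)); b=b[np.argsort(b[:,0])]
    r=b[:2].mean(0); e=b[0]-b[1]; print("rear mid",r.round(1),"width %.1f"%np.hypot(*e),"-> centre",(r+50*np.array([np.cos(a),np.sin(a)])).round(1))
E
python3 -m jog '[[0.004,0,0,0,0,0,0.05],[0.004,0,0,0,0,0,0.05],[0.004,0,0,0,0,0,0.05],[0,0,0,0,0,0,0.05]]'; python3 - <<'E'
from h import *
c,T=cam("wrist"); im=eyes.capture("wrist")
carton(im,c,T,(150,0,500,230),"pics/m.png")
p,R,_=pose(); print("tool on board",toboard(p))
E
```

```text
time_s: 4.35
eef_pos: [601.9, -204.1, 47.3]
ee_rot: [-0.0, 0.612, 0.791, 0.0]
force: [-0.5, 0.6, -0.0]
grip_width: 0.584
grip_force: 0.0
carton board x -117.8 y 6.2 yaw 0.180 size 93.2 x 113.2
rear mid [-163.7   -2.2] width 113.2 -> centre [-114.5    6.8]
tool on board [-173.47060824  -16.80848325]
```

View pics/m.png

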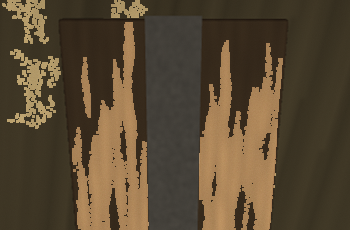

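```bash
sed -i 's/^    m=((h.*$/    f=sub.astype(float); m=((f[...,2]<0.62*f[...,0])\&(f[...,0]>165)).astype(np.uint8)/' h.py
python3 - <<'E'
from h import *
c,T=cam("wrist"); im=eyes.capture("wrist")
carton(im,c,T,(150,0,500,300),"pics/m2.png")
E
```

```text
carton board x -133.5 y -11.2 yaw 0.180 size 129.5 x 165.9
rear mid [-197.2  -22.8] width 165.9 -> centre [-148.   -13.8]
```

View pics/m2.png

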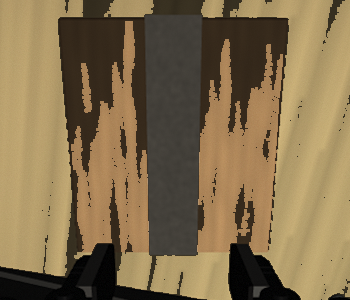

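Mask m2 shows the carton's top at u 208–438, v 18–253, with the tape as a clean white strip down its middle at u 295–352. I'll use the tape for the pose.

```bash
cat >> h.py <<'E'
def tape():
    p,R,s=pose(); c,T=cam("wrist"); im=eyes.capture("wrist"); f=im.astype(int)
    m=((f.max(2)-f.min(2)<40)&(f.min(2)>140)).astype(np.uint8); m[300:]=0
    m=cv2.morphologyEx(m,cv2.MORPH_CLOSE,np.ones((5,5)))
    n,l,st,ce=cv2.connectedComponentsWithStats(m)
    k=max((k for k in range(1,n) if abs(ce[k,0]-320)<60), key=lambda k:st[k,4])
    P=toboard(onplane(c,T,np.argwhere(l==k)[:,::-1],67)).astype(np.float32)
    (x,y),sz,a=cv2.minAreaRect(P); a=np.radians(a); a=(a+np.pi/4)%(np.pi/2)-np.pi/4
    tb=toboard(p); ty=np.arctan2(R[1,0],R[0,0])-Y
    print("t %.2f carton x %.1f y %.1f yaw %.3f tape %.1f x %.1f | tool %s yaw %.3f z %.1f F %s"%(s["time_s"],x,y,a,*sz,tb.round(1),ty,p[2],s["force"].round(1)))
    return im
E
python3 -c "
from h import *
tape()"
```

```text
t 4.45 carton x -124.6 y -7.4 yaw 0.179 tape 100.0 x 21.8 | tool [-173.7  -16.8] yaw 0.181 z 47.4 F [ 0.3 -0.3  0.9]
```

```bash
python3 -m jog '[[0.004,0,0,0,0,0,0.05],[0.004,0,0,0,0,0,0.05],[0,0,0,0,0,0,0.05]]'; python3 -c "
from h import *
im=tape(); cv2.imwrite('pics/w3.png',im[:,:,::-1])"
```

```text
time_s: 4.8
eef_pos: [599.8, -196.4, 47.3]
ee_rot: [-0.0, 0.612, 0.791, 0.0]
force: [-0.3, 0.0, -0.4]
grip_width: 0.586
grip_force: 0.0
t 4.80 carton x -124.7 y -7.5 yaw 0.180 tape 100.2 x 21.9 | tool [-165.3  -15.3] yaw 0.181 z 47.3 F [-0.3  0.  -0.4]
```

View pics/w3.png

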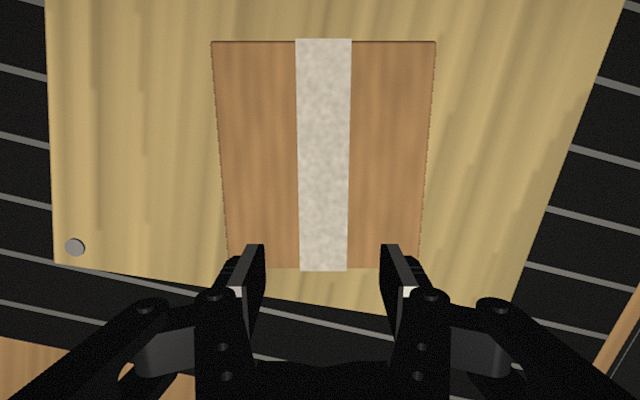

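The fingers (tips at about (262,245) and (382,245)) appear over the carton's rear edge (v≈268) with no contact, so the tips may be higher than I assumed. I'll check from the scene camera.

```bash
python3 - <<'E'
from h import *
c,T=cam("scene"); im=eyes.capture("scene"); p,R,_=pose()
def proj(P):
    q=np.linalg.inv(T)@np.append(P,1); return np.array([c["cx"]+c["fx"]*q[0]/q[2],c["cy"]+c["fy"]*q[1]/q[2]])
u=proj(p); u0,v0=int(u[0])-60,int(u[1])-65
o=cv2.resize(im[v0:v0+100,u0:u0+130],None,fx=6,fy=6,interpolation=cv2.INTER_CUBIC)
for dz,col in((11,(255,0,0)),(0,(0,255,0)),(-28,(0,0,255))):
  for dy in(-25,25):
    q=(proj(p+R@np.array([11,dy,dz]))-[u0,v0])*6; cv2.circle(o,tuple(int(a) for a in q),4,col,-1)
cv2.imwrite("pics/s1.png",o[:,:,::-1])
E
```

```text
(no output)
```

View pics/s1.png

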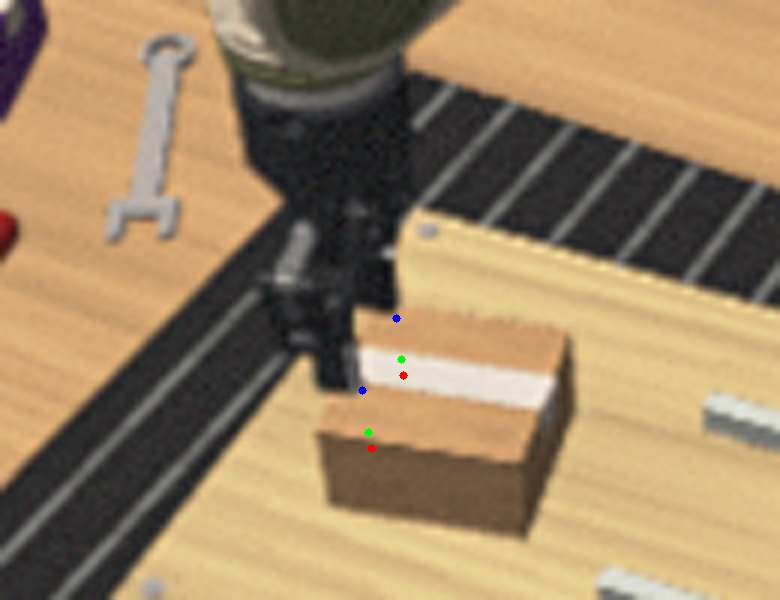

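The scene view shows the fingertips ending at the blue marks, about 28 mm *behind* the reported TCP and just above the carton top. That makes the tip z about 75, not 36, so I haven't touched the carton. I'll back off, then lower so the tips reach about z 42.

```bash
python3 -m jog '[[-0.015,0,0,0,0,0,0.05],[-0.015,0,0,0,0,0,0.05],[-0.006,0,0,0,0,0,0.05],[0,0,0.01,0,0,0,0.05],[0,0,0.01,0,0,0,0.05]]'; python3 -m jog '[[0,0,0.01,0,0,0,0.05],[0,0,0,0,0,0,0.05],[0,0,0,0,0,0,0.05]]'; python3 - <<'E'
from h import *
tape()
c,T=cam("scene"); im=eyes.capture("scene"); p,R,_=pose()
def proj(P):
    q=np.linalg.inv(T)@np.append(P,1); return np.array([c["cx"]+c["fx"]*q[0]/q[2],c["cy"]+c["fy"]*q[1]/q[2]])
u=proj(p); u0,v0=int(u[0])-60,int(u[1])-65
o=cv2.resize(im[v0:v0+100,u0:u0+130],None,fx=6,fy=6,interpolation=cv2.INTER_CUBIC)
for dz,col in((11,(255,0,0)),(-28,(0,0,255))):
  for dy in(-25,25):
    q=(proj(p+R@np.array([11,dy,dz]))-[u0,v0])*6; cv2.circle(o,tuple(int(a) for a in q),4,col,-1)
cv2.imwrite("pics/s2.png",o[:,:,::-1])
E
```

```text
time_s: 5.4
eef_pos: [608.8, -231.3, 26.3]
ee_rot: [-0.0, 0.612, 0.791, 0.0]
force: [0.7, 0.9, -0.7]
grip_width: 0.588
grip_force: 0.0
time_s: 5.7
eef_pos: [608.9, -231.4, 17.0]
ee_rot: [-0.0, 0.612, 0.791, -0.0]
force: [-0.2, 0.1, 0.5]
grip_width: 0.587
grip_force: 0.0
t 5.70 carton x -139.2 y -10.2 yaw 0.180 tape 71.1 x 21.7 | tool [-200.9  -21.8] yaw 0.181 z 17.0 F [-0.2  0.1  0.5]
```

View pics/s2.png

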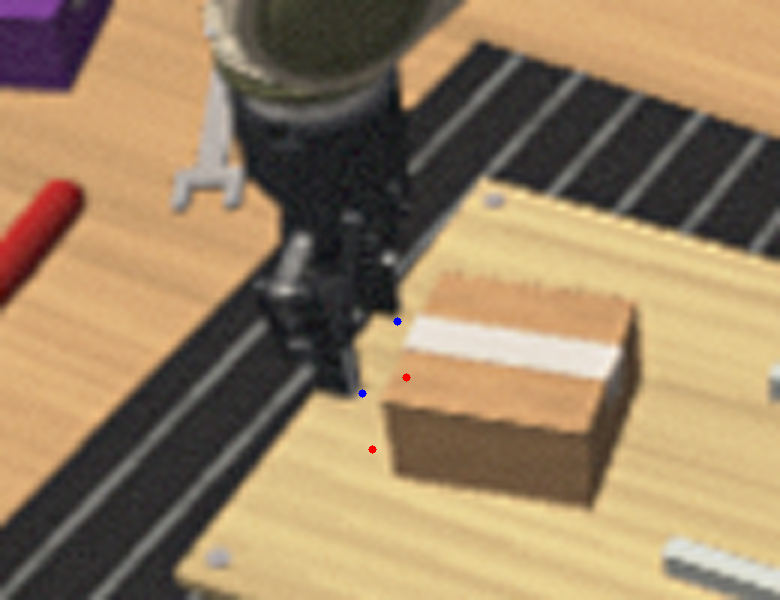

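The tips are now about 22 mm below the carton's top edge, roughly 16 mm behind the rear face and centred on it. I'll make contact and push straight a little.

```bash
python3 -m jog '[[0.006,0,0.005,0,0,0,0.05],[0.006,0,0,0,0,0,0.05],[0.003,0,0,0,0,0,0.05],[0.003,0,0,0,0,0,0.05],[0.003,0,0,0,0,0,0.05]]'; python3 -m jog '[[0.003,0,0,0,0,0,0.05],[0.003,0,0,0,0,0,0.05],[0,0,0,0,0,0,0.05]]'; python3 -c "
from h import *
tape()"
```

```text
time_s: 6.3
eef_pos: [603.8, -211.6, 12.5]
ee_rot: [0.0, 0.612, 0.791, -0.0]
force: [-0.6, -1.8, -0.3]
grip_width: 0.586
grip_force: 1.0
time_s: 6.6
eef_pos: [602.2, -205.3, 12.4]
ee_rot: [-0.0, 0.612, 0.791, 0.0]
force: [-0.0, -0.6, -0.2]
grip_width: 0.586
grip_force: 0.0
t 6.60 carton x -121.4 y -6.9 yaw 0.180 tape 86.8 x 21.9 | tool [-174.4  -17. ] yaw 0.181 z 12.4 F [-0.  -0.6 -0.2]
```

```bash
python3 - <<'E'
s=open('h.py').read()
s=s.replace("m[300:]=0","m[345:]=0").replace('    tb=toboard(p);','    L=max(sz); x+=(50-L/2)*np.cos(a); y+=(50-L/2)*np.sin(a)\n    tb=toboard(p);')
open('h.py','w').write(s)
E
python3 -m jog '[[0.004,0,0,0,0,0,0.05],[0.004,0,0,0,0,0,0.05],[0.0045,-0.0011,0,0,0,0.018,0.05],[0.0045,-0.0011,0,0,0,0.018,0.05],[0.0045,-0.0011,0,0,0,0.018,0.05]]'; python3 -c "
from h import *
tape()"
```

```text
time_s: 7.15
eef_pos: [593.6, -185.2, 12.3]
ee_rot: [-0.0, 0.634, 0.774, -0.0]
force: [0.0, -3.1, 0.7]
grip_width: 0.59
grip_force: 1.1
t 7.15 carton x -93.6 y -2.1 yaw 0.123 tape 86.8 x 21.8 | tool [-153.7   -9.9] yaw 0.125 z 12.3 F [ 0.  -3.1  0.7]
```

```bash
python3 -m jog '[[0.004,-0.0011,0,0,0,0.018,0.05],[0.004,-0.0011,0,0,0,0.018,0.05],[0.004,-0.0011,0,0,0,0.018,0.05],[0.004,-0.0011,0,0,0,0.018,0.05],[0.004,-0.0011,0,0,0,0.018,0.05]]'; python3 -c "
from h import *
tape()"
```

```text
time_s: 7.7
eef_pos: [585.1, -166.5, 12.3]
ee_rot: [0.0, 0.668, 0.744, 0.0]
force: [1.2, -3.4, 1.2]
grip_width: 0.582
grip_force: 1.3
t 7.70 carton x -74.0 y -0.3 yaw 0.034 tape 86.8 x 21.8 | tool [-134.4   -2.8] yaw 0.035 z 12.3 F [ 1.2 -3.4  1.2]
```

```bash
python3 -m jog '[[0.004,-0.001,0,0,0,0.017,0.05],[0.004,-0.001,0,0,0,0.017,0.05],[0.004,0,0,0,0,0,0.05],[0,0,0,0,0,0,0.05]]'; python3 - <<'E'
from h import *
im=tape(); cv2.imwrite("pics/w4.png",im[:,:,::-1])
E
```

```text
time_s: 8.15
eef_pos: [581.9, -154.2, 12.3]
ee_rot: [-0.0, 0.68, 0.734, 0.0]
force: [0.6, -0.6, 1.1]
grip_width: 0.585
grip_force: 0.0
t 8.15 carton x -61.5 y -0.1 yaw 0.002 tape 86.7 x 21.7 | tool [-121.9   -0.5] yaw 0.003 z 12.3 F [ 0.6 -0.6  1.1]
```

View pics/w4.png

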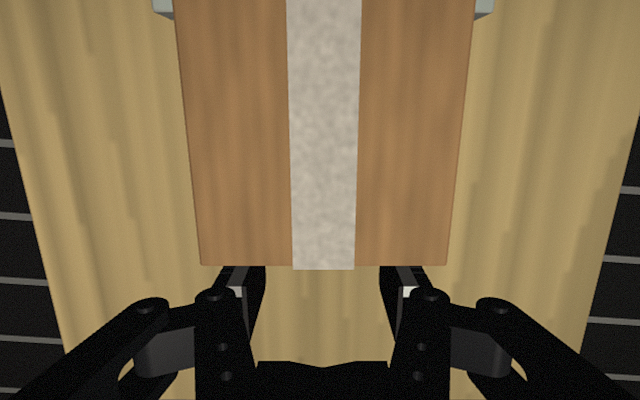

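The fingers sit behind the rear edge (v≈265), and the rail ends show symmetrically at u 153 and 494 about the carton (175–473). It is centred and square, so I'll push down the lane.

```bash
python3 -m jog '[[0.006,0,0,0,0,0,0.05],[0.008,0,0,0,0,0,0.05],[0.008,0,0,0,0,0,0.05],[0.008,0,0,0,0,0,0.05],[0.006,0,0,0,0,0,0.05]]' | sed -n 2,4p; python3 - <<'E'
from h import *
im=tape(); c,T=cam("wrist")
for o in rails(im,c,T,2,60,(100,172),(477,550)): print("rail",toboard(o[0]).round(1),"yaw",round(ang(o[1])-Y,3),o[4:],)
E
```

```text
eef_pos: [579.2, -118.1, 12.2]
ee_rot: [-0.0, 0.68, 0.734, -0.0]
force: [0.5, -1.5, -1.5]
t 8.70 carton x -25.2 y 0.0 yaw 0.002 tape 86.7 x 21.8 | tool [-85.7  -0.4] yaw 0.003 z 12.2 F [ 0.5 -1.5 -1.5]h.py:27: RuntimeWarning: Mean of empty slice.
  ctr=pts.mean(0); d=np.linalg.svd(pts-ctr,full_matrices=False)[2][0]; d*=np.sign(d[1])
  ret = um.true_divide(
Traceback (most recent call last):
  File "h.py", line 27, in rails
    ctr=pts.mean(0); d=np.linalg.svd(pts-ctr,full_matrices=False)[2][0]; d*=np.sign(d[1])
                       ~~~~~~~~~~~~~~~~~~~~~~~~~~~~~~~~~~~~~~~~~~~~~^^^
IndexError: index 0 is out of bounds for axis 0 with size 0
```

```bash
sed -i 's/(hsv\[...,1\]<60)&(hsv\[...,2\]>170)/(hsv[...,1]<40)\&(hsv[...,2]>120)/' h.py; python3 -m jog '[[0.008,0,0,0,0,0,0.05],[0.008,0,0,0,0,0,0.05],[0.008,0,0,0,0,0,0.05],[0.008,0,0,0,0,0,0.05],[0.004,0,0,0,0,0,0.05]]' | sed -n 2,4p; python3 - <<'E'
from h import *
im=tape(); c,T=cam("wrist")
cv2.imwrite("pics/w5.png",im[:,:,::-1])
for o in rails(im,c,T,2,110,(100,172),(477,550)): print("rail",toboard(o[0]).round(1),"yaw",round(ang(o[1])-Y,3),o[4:],)
E
```

```text
eef_pos: [576.5, -82.3, 12.4]
ee_rot: [-0.0, 0.68, 0.734, 0.0]
force: [0.9, -1.4, 0.9]
t 9.25 carton x 10.6 y 0.1 yaw 0.002 tape 86.8 x 21.7 | tool [-49.9  -0.4] yaw 0.003 z 12.4 F [ 0.9 -1.4  0.9]
rail [38.9 63.3] yaw -0.06 (np.float64(7.347034089471773), 1442)
rail [ 40.2 -63.2] yaw 0.065 (np.float64(6.326509094143468), 1153)
```

```bash
for i in 1; do python3 -m jog '[[0.008,0,0,0,0,0,0.05],[0.008,0,0,0,0,0,0.05],[0.008,0,0,0,0,0,0.05],[0.008,0,0,0,0,0,0.05],[0.008,0,0,0,0,0,0.05]]' | sed -n 2,4p; done; python3 -m jog '[[0.008,0,0,0,0,0,0.05],[0.008,0,0,0,0,0,0.05],[0.008,0,0,0,0,0,0.05],[0.008,0,0,0,0,0,0.05],[0.004,0,0,0,0,0,0.05]]' | sed -n 2,4p; python3 -c "
from h import *
tape()"
```

```text
eef_pos: [573.5, -42.6, 12.4]
ee_rot: [0.0, 0.68, 0.734, 0.0]
force: [0.8, -2.9, 0.7]
eef_pos: [570.7, -6.6, 12.3]
ee_rot: [-0.0, 0.68, 0.734, 0.0]
force: [0.6, -2.8, 0.6]
t 10.30 carton x 86.5 y 0.2 yaw 0.002 tape 86.8 x 21.9 | tool [26.1 -0.2] yaw 0.003 z 12.3 F [ 0.6 -2.8  0.6]
```

```bash
python3 -m jog '[[0.008,0,0,0,0,0,0.05],[0.008,0,0,0,0,0,0.05],[0.008,0,0,0,0,0,0.05],[0.008,0,0,0,0,0,0.05],[0.008,0,0,0,0,0,0.05]]' | sed -n 2,4p;  python3 -m jog '[[0.006,0,0,0,0,0,0.05],[0.004,0,0,0,0,0,0.05],[0.003,0,0,0,0,0,0.05],[0.003,0,0,0,0,0,0.05]]' | sed -n 2,4p; python3 -c "
from h import *
tape()"
```

```text
eef_pos: [567.7, 33.2, 12.2]
ee_rot: [-0.0, 0.68, 0.733, -0.0]
force: [-0.5, -2.6, 0.8]
eef_pos: [566.6, 48.5, 12.3]
ee_rot: [-0.0, 0.68, 0.733, -0.0]
force: [-0.7, -2.3, -0.1]
t 11.25 carton x 141.9 y 0.3 yaw 0.001 tape 86.7 x 21.9 | tool [81.4 -0.1] yaw 0.002 z 12.3 F [-0.7 -2.3 -0.1]
```

Now small steps until the force rises at the stop.

```bash
for i in 1; do python3 -m jog '[[0.002,0,0,0,0,0,0.05],[0.002,0,0,0,0,0,0.05],[0.002,0,0,0,0,0,0.05]]' | sed -n 2,4p; done;  python3 -m jog '[[0.0015,0,0,0,0,0,0.05]]' | sed -n 2,4p;python3 -c "
from h import *
tape()"
```

```text
eef_pos: [566.1, 54.4, 12.2]
ee_rot: [-0.0, 0.68, 0.733, -0.0]
force: [0.2, -2.6, 0.1]
eef_pos: [565.9, 55.9, 12.3]
ee_rot: [0.0, 0.68, 0.733, -0.0]
force: [-2.2, -11.3, 1.5]
t 11.70 carton x 149.3 y 0.4 yaw 0.001 tape 86.7 x 21.9 | tool [88.8 -0. ] yaw 0.002 z 12.3 F [ -2.2 -11.3   1.5]
```

The force jumped to 11 N at x≈149, so the carton is home. I'll back straight off and then rise.

```bash
python3 -m jog '[[-0.003,0,0,0,0,0,0.05],[-0.01,0,0,0,0,0,0.05],[-0.02,0,0,0,0,0,0.05],[-0.03,0,0,0,0,0,0.05],[-0.02,0,-0.02,0,0,0,0.05]]' | sed -n 2,4p; python3 -m jog '[[0,0,-0.04,0,0,0,0.05],[0,0,-0.04,0,0,0,0.05],[0,0,-0.05,0,0,0,0.05],[0,0,-0.03,0,0,0,0.05],[0,0,0,0,0,0,0.05]]' | sed -n 2,4p; python3 - <<'E'
from h import *
im=tape(); cv2.imwrite("pics/w6.png",im[:,:,::-1])
E
```

```text
eef_pos: [570.9, -28.5, 30.4]
ee_rot: [-0.002, 0.68, 0.733, -0.001]
force: [0.5, -0.5, -0.1]
eef_pos: [574.0, -27.8, 196.9]
ee_rot: [0.004, 0.68, 0.733, 0.002]
force: [-0.4, -0.8, -0.9]
t 12.75 carton x 149.0 y 0.2 yaw -0.008 tape 21.3 x 43.6 | tool [ 4.8 -1.9] yaw 0.002 z 196.9 F [-0.4 -0.8 -0.9]
```

View pics/w6.png

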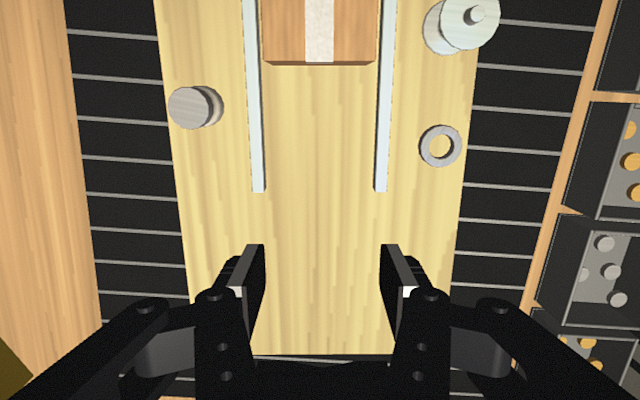

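The carton (u 264–378, rear at v≈63) sits centred and square between the rails. The hand is clear and the bystanders are still standing.

```bash
python3 -c "
from rig import finish_job
print(finish_job())"
```

```text
the job is handed in; nothing more can be done
None
```

The carton is home against the end stop (measured x about 149 mm, y within 0.5 mm, yaw under 0.01 rad), no sign of either rail being touched, hand clear; the job is handed in, but no verdict was returned.

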